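Log a memory lock on the bench counter

ROBOT

A 6-joint arm with a two-finger parallel gripper is mounted at the origin on the work surface. World frame = base frame: x ahead of the robot, y to its left, z up, the work surface at z = 0. Lengths are in m, angles in rad, forces in N, time in s.
With the tool pointing down it reaches from about 0.375 to 0.975 m from the base axis. Payload 3.8 kg.
Tool frame: the origin (TCP) lies on the centre line of the jaws, within the pads' length; the fingertips stand 25 mm ahead of it and the grasp point (between the pads) lies 6 mm ahead of it (env.tcp_to_tips is the distance from the TCP to the fingertips, in m); z points along the fingers, y is the line along which they close (so a half turn about z gives the same grasp; the last joint's range is limited). The gripper opens to 85 mm and grips with 20 to 120 N. Pads are 22 mm wide; open, the fingers measure 114 mm over their backs; the gripper's body (76 mm by 85 mm) begins 54 mm behind the grasp point. The pads swing forward as they close: fully open they stand 13 mm farther back than shut.
Start: joints at [-0.037, 0.264, 1.604, -0, 1.274, -0.037], TCP at [0.675, -0, 0.256] pointing down, gripper open.
Joint ranges: [-2.63, 2.63], [-0.94, 2.18], [0.31, 2.57], [-1.31, 4.45], [0, 2.66], [-2.55, 2.55]. Speed limits (rad/s): [2.57, 2.57, 3.14, 3.14, 3.14, 3.14].

INTERFACE

Orientations are given as a unit quaternion [w, x, y, z].
In Python, from workcell import status, camera, camera_model, env, outline_of gives the robot as it stands. The module is installed in compiled form; this text tells all that it offers.
- The arm moves only by the shell command python3 -m inch 'ROWS' [OPENING]. ROWS is JSON, a list that holds one entry, the list of rows, each a list of 6 numbers: the shift along the tool's x, y, z normalised to -1 to 1, where 1 is 10 cm, then the turn, a rotation vector about the tool's x, y, z normalised to -1 to 1, where 1 is 0.08 rad. A call has 1 to 5 rows; each row shifts and turns the commanded pose from where the row before left it, along the tool's axes as they then stand; what a row does not reach is not made up. A row lasts 1/12 s, in which the tool goes at most 41.7 mm and 7.16 degrees, less where a joint would pass 70% of its speed; a pose out of reach is approached as far as the arm can. A call with a number of a shift or a turn outside -1 to 1 is refused whole. A call with a gripper value outside its range is refused whole. OPENING is the opening in per cent of the stroke, from 0 (shut) to 100 (fully open), set as the call begins (- or left out, the last holds). The fingers move at their own pace and stop on an object; the grip force is fixed at half the most. Time passes only in rows, so rows that do not move let the fingers close. It gives the time, the measured TCP pose, the force, the opening and the grip force at its end, in the units of the state.
- status.read_state(): the state, without advancing time (a new reading comes with each control period).
- camera(name): name is "scene" or "side" or "wrist"; returns the picture (384x512x3 uint8, red, green, blue); there is no depth.
- camera_model(name): a dict with "K" (3x3 intrinsics, pixels), "k1" (the pictures are not rectified: a ray, as slopes to the right and down, at radius r is drawn at 1 + k1 r^2 times it, then the intrinsics apply), "R" (3x3) and "t" (3): a world point X has camera coordinates R X + t. Camera axes: x right, y down, z forward; pixel columns grow to the right and rows downward; lengths in m; the calibration is good to about 2 mm. A picture is of the moment at which its call begins: read the wrist's pose just before it. camera_model takes no time and is no camera call; for the wrist camera it gives the pose at the moment of the call.
- env.job_done(): hands the job in; it is judged then, once.
Trained networks look in the newest picture that a camera, given by its name, has taken for a name from the list of things; names that differ only in an ending like _2 or _b are one class to them, and where a whole thing is asked for, a point or a joint stands for the part that bears it (a point fixed in the world has none). Each returns a list of dicts, best first, with "confidence" (0 to 1); they miss things now and then, are a little off and sometimes report something else, mostly with a low value. They report only what shows in the picture. A call takes as long as a camera call. They do not tell look-alikes from the thing itself.
- outline_of(camera, name): "mask" (384x512 bool, what is visible of it) and "rect" ([left, top, width, height] in pixels, round what is visible of it).
The state is a dict: "t": time; "joint_positions": joint angles; "dq": joint speeds; "tau": joint torques, N m; "position": TCP position; "tcp_rot": TCP orientation; "contact_force": force on the tool from outside, world axes, zero at the start; "torque": the same for the moment, N m; "opening": opening from 0.0 (shut) to 1.0 (fully open); "gripper_force": force on a finger pad.
Only numpy, scipy, OpenCV 4.12 (cv2) and the standard library are available. Lean on these libraries where they do the work, as an engineer would, in place of code of your own. Each camera call takes 0.05 s, during which the arm holds its last target. There are 200 camera calls.

TASK

Log the chrome memory lock with the bench counter, using closed fingertips: press the counter's red key fully down, then lightly touch the top of the chrome memory lock where it stands on its sprung pad, then press the green key fully down. Press the keys without forcing them and leave the blue key up; do not touch the black lug on the other pad, and do not lift or shift the lock, the lugs, the hex key or the gasket.

Things in the scene. Friction and masses are not known exactly. Their poses are not given: they have to be found in the camera images.
- counter: Fixed grey plastic bench counter, 140 (x) x 200 (y) x 50 mm high, dark display along its +x side, a row of three keys along its y axis 30 mm to the -x side of its centre, 60 mm apart: red at +y, blue in the middle, green at -y. Origin at the centre of its underside. It may stand left or right of the station.
- red_key_top (a point): Red round key, 30 mm across, +y end of the row on the counter's top. The point is the centre of the key's flat top, 64 mm above the table while the key is up; z is up.
- blue_key_top (a point): Blue round key, 30 mm across, middle of the row on the counter's top. The point is the centre of the key's flat top, 64 mm above the table while the key is up; z is up. Not to be pressed.
- green_key_top (a point): Green round key, 30 mm across, -y end of the row on the counter's top. The point is the centre of the key's flat top, 64 mm above the table while the key is up; z is up.
- red_key (a joint): Red key: 0 up, 0.009 m fully down. It has no return spring: it moves at a push of 4 N and stays where it is left; at the bottom it meets a hard stop.
- blue_key (a joint): Blue key: 0 up, 0.009 m fully down. It has no return spring: it moves at a push of 4 N and stays where it is left; at the bottom it meets a hard stop.
- green_key (a joint): Green key: 0 up, 0.009 m fully down. It has no return spring: it moves at a push of 4 N and stays where it is left; at the bottom it meets a hard stop.
- station: Fixed grey base, 100 (x) x 220 (y) x 28 mm high, origin at the centre of its underside, carrying two sprung pads (72 x 80 mm, tan cork top 48 mm above the table) 55 mm either side of its centre along its y axis. The lock stands on one pad, a black lug on the other, either way round. A pad starts to sink at a push of about 1 to 2 N, gives way at about 0.5 N per mm and bottoms after 10 mm, rising again when released.
- memory_lock: Loose chrome memory lock, a collar 38 mm across and 28 mm high with an upright 12 mm hole and a small clamp block on its +x side (50 mm long overall), about 120 g. Origin at the centre of its underside, on the pad.
- lock_top (a point): Centre of the memory lock's ring-shaped flat top (in the mouth of its 12 mm hole), 76 mm above the table; closed fingertips bridge the hole. z is up.
- pad_lug: Loose satin black lug standing on the other pad, 67 mm long (x), 26 mm wide, 26 mm high. Origin at the centre of its underside. Not to be touched.
- table_lug: Loose satin black lug on the table, 67 x 26 x 26 mm. Origin at the centre of its underside. Bystander.
- hex_key: Loose steel hex key with a red handle, lying on the table, 178 mm long along x (handle to -x), 16 mm high. Origin at its underside near where handle and shaft meet. Bystander.
- gasket: Loose clear acrylic lug gasket, a plate 64 x 34 x 4 mm lying on the table. Origin at the centre of its underside. Bystander.
There are look-alikes about, which are no part of the job. There is more than one size of the memory_lock; the job needs the largest.

How it is judged:
On the way, in this order (a step that is already met when the one before it is completed fails the run):
1. the red key is pressed down (value of joint red_key above 0.006 m and value of joint green_key below 0.002 m), for 0.1 s.
2. the top of the memory lock is touched by the fingers (contact force between the fingers and memory_lock above 0.4 N and z of the grasp point in the frame of lock_top above 0.005 m and horizontal distance between the grasp point and lock_top below 0.035 m), for 0.05 s.
3. the green key is pressed down (value of joint green_key above 0.006 m), for 0.1 s.
At the end, for the whole second after the job is handed in: Red and green keys are at least 6 mm down (of 9), the blue key is up (under 2 mm), the memory lock stands upright at rest on its pad within 12 mm of where it was, and the lugs, hex key and gasket are within 12 mm of where they were (value of joint each of red_key, green_key above 0.006 m and value of joint blue_key below 0.002 m and distance of each of memory_lock, pad_lug, table_lug, hex_key, gasket from where it was at the start of the episode below 0.012 m and angle between memory_lock's own z axis and vertical below 0.1 rad and linear speed of memory_lock below 0.02 m/s); the robot touches nothing.
It fails at once if the memory lock is touched or the green key pressed before the red key is down ((contact force between the fingers and memory_lock above 0.4 N and value of joint red_key below 0.006 m) or (value of joint green_key above 0.003 m and value of joint red_key below 0.006 m)).
It fails at once if the blue key is pressed (value of joint blue_key above 0.003 m).
It fails at once if too much force: over 15 N on the memory lock, or over 40 N on the counter (contact force between the fingers and memory_lock above 15 N or contact force between the fingers and counter above 40 N).
It fails at once if the memory lock is lifted, shifted or tipped (z of memory_lock in the frame of station above 0.056 m or (distance of memory_lock from where it was at the start of the episode above 0.018 m or angle between memory_lock's own z axis and vertical above 0.3 rad)).
It fails at once if the lug on the other pad is touched, or a lug, the hex key or the gasket is shifted or lifted (contact force between any of the arm, the fingers and pad_lug above 0.5 N or distance of any of pad_lug, table_lug, hex_key, gasket from where it was at the start of the episode above 0.015 m).
It also fails if it takes over 45 s, if anything falls off the work surface, if the arm or the gripper's body presses on something with over 40 N, if the wrist force passes 120 N, or if a joint passes its speed limit or range.

## Working session

There is one attempt and no reset: what is moved stays moved. The work goes in short steps, Python scripts to look and compute and a shell command to move; the robot and the scene stay as the last step left them, time stands still between calls to the robot, and variables do not carry over. Pictures are saved under pics/ and viewed, at most 10 in all, crops included, and the job is handed in when it is done.

```bash
mkdir -p pics; cat > h.py <<'E'
import numpy as np,cv2
from workcell import status,camera,camera_model,env,outline_of
def ray(n,px,m=None):
    m=m or camera_model(n);K=np.array(m["K"]);R=np.array(m["R"]);t=np.array(m["t"])
    d=cv2.undistortPoints(np.array([[px]],float),K,np.array([m["k1"],0,0,0,0.]))[0,0]
    return -R.T@t,R.T@np.array([d[0],d[1],1])
def at(n,px,z,m=None):
    o,d=ray(n,px,m);return o+d*(z-o[2])/d[2]
def cen(mask):
    v,u=np.nonzero(mask);return u.mean(),v.mean()
E
python3 - <<'E'
from h import *
a=camera("scene");b=camera("side")
cv2.imwrite("pics/a.png",a[:,:,::-1]);cv2.imwrite("pics/b.png",b[:,:,::-1])
Z=dict(red_key_top=.064,green_key_top=.064,memory_lock=.076,pad_lug=.074)
for c in("scene","side"):
  for n in("red_key_top","green_key_top","blue_key_top","memory_lock","pad_lug","station","counter"):
    for r in outline_of(c,n)[:4]:
        u=cen(r["mask"]);print(c,n,round(r["confidence"],2),np.round(r["rect"]),np.round(u),at(c,u,Z.get(n,.064)).round(3))
E
```

```text
scene red_key_top 0.58 [311. 138.  14.  10.] [317. 143.] [0.476 0.279 0.064]
scene green_key_top 0.48 [276. 150.  14.   7.] [280. 154.] [0.463 0.161 0.064]
scene blue_key_top 0.44 [294. 146.  11.   8.] [299. 149.] [0.47  0.219 0.064]
scene memory_lock 0.75 [144. 215.  20.  19.] [153. 223.] [ 0.543 -0.244  0.076]
scene memory_lock 0.64 [122. 197. 107.  68.] [173. 233.] [ 0.6   -0.228  0.076]
scene memory_lock 0.51 [106. 225.  16.  13.] [111. 229.] [ 0.508 -0.32   0.076]
scene memory_lock 0.51 [188. 256.  22.  10.] [198. 259.] [ 0.701 -0.234  0.076]
scene pad_lug 0.78 [190. 190.  17.  23.] [195. 204.] [ 0.536 -0.139  0.074]
scene station 0.7 [202. 274.  76.  48.] [231. 302.] [ 0.818 -0.242  0.064]
scene station 0.59 [119. 195. 111.  72.] [174. 233.] [ 0.585 -0.221  0.064]
scene station 0.45 [370. 209.  27.  12.] [386. 214.] [0.811 0.162 0.064]
scene counter 0.76 [260. 138.  91.  53.] [305. 165.] [0.545 0.175 0.064]
side red_key_top 0.68 [243. 292.  17.  16.] [251. 299.] [0.467 0.292 0.064]
side green_key_top 0.76 [278. 255.  18.  15.] [284. 261.] [0.453 0.174 0.064]
side green_key_top 0.28 [258. 273.  19.  12.] [268. 279.] [0.461 0.232 0.064]
side blue_key_top 0.73 [262. 272.  16.  14.] [268. 279.] [0.46  0.233 0.064]
side blue_key_top 0.46 [276. 257.  15.  11.] [284. 261.] [0.453 0.174 0.064]
side memory_lock 0.69 [305. 162.  20.  15.] [315. 170.] [ 0.519 -0.214  0.076]
side memory_lock 0.54 [270. 180.  12.  11.] [275. 185.] [ 0.586 -0.088  0.076]
side memory_lock 0.39 [351. 181.  11.  14.] [356. 184.] [ 0.395 -0.175  0.076]
side pad_lug 0.79 [292. 180.  26.  19.] [303. 187.] [ 0.516 -0.107  0.074]
side station 0.76 [277. 171.  62.  50.] [309. 197.] [ 0.49  -0.086  0.064]
side counter 0.78 [195. 242. 117. 100.] [253. 290.] [0.473 0.272 0.064]
```

View pics/a.png

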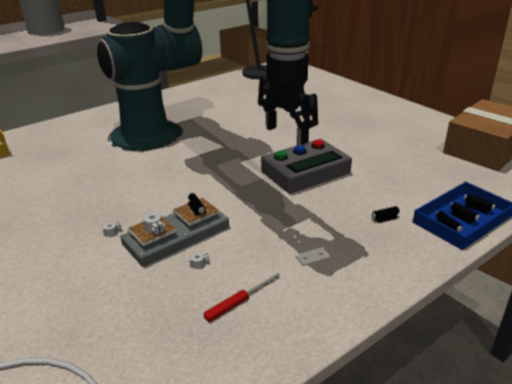

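View pics/b.png

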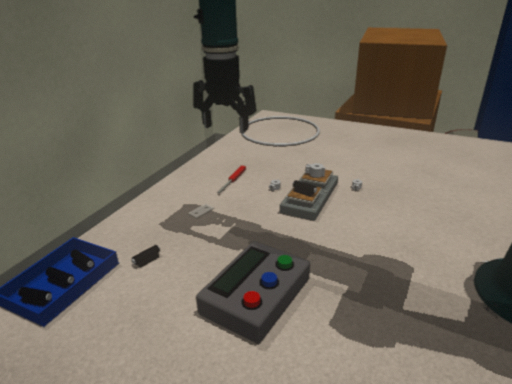

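The scene picture shows the counter (305,165) with red (317,143), blue (299,149) and green (280,154) keys, and the station (174,233) with a chrome lock at (153,223) and a black lug at (195,204). Lock candidates in the scene picture are (153,223) on the pad, and (111,229) and (198,259), both smaller and on the table. The one on the pad fits, and I'll confirm it with the wrist camera before touching it.

```bash
python3 - <<'E'
from h import *
s=status.read_state();print(s["t"],s["position"],s["tcp_rot"],env.tcp_to_tips)
from scipy.spatial.transform import Rotation as Ro
q=s["tcp_rot"];R=Ro.from_quat([q[1],q[2],q[3],q[0]]).as_matrix();print(R.round(3))
m=camera_model("wrist");print((-np.array(m["R"]).T@m["t"]).round(3),np.array(m["R"]).round(2),m["K"])
# triangulate from both cameras
P=dict(red=((317,143),(251,299)),green=((280,154),(284,261)),blue=((299,149),(268,279)))
for k,(a,b) in P.items():
    A=[];y=[]
    for c,p in(("scene",a),("side",b)):
        o,d=ray(c,p);d/=np.linalg.norm(d);M=np.eye(3)-np.outer(d,d);A.append(M);y.append(M@o)
    print(k,np.linalg.lstsq(np.vstack(A),np.hstack(y),rcond=None)[0].round(3))
E
```

```text
0.8 [ 6.75015741e-01 -1.66629434e-06  2.56334439e-01] [3.59634402e-05 7.07114099e-01 7.07099461e-01 3.31948382e-05] 0.025
[[ 0.  1.  0.]
 [ 1. -0. -0.]
 [-0.  0. -1.]]
[0.674 0.084 0.373] [[ 1.   -0.    0.  ]
 [-0.   -0.95  0.32]
 [ 0.   -0.32 -0.95]] [[296.49684376   0.         252.22972414]
 [  0.         296.49684376 190.49176622]
 [  0.           0.           1.        ]]
red [0.469 0.287 0.058]
green [0.455 0.167 0.06 ]
blue [0.464 0.226 0.058]
```

```bash
python3 -m inch '[[[0.3,-0.28,0,0,0,0],[0.3,-0.28,0,0,0,0],[0.3,-0.28,0,0,0,0],[0.3,-0.28,0,0,0,0]]]' 0; python3 -m inch '[[[0.3,-0.28,0,0,0,0],[0.3,-0.28,0,0,0,0],[0.3,-0.28,0,0,0,0],[0,0,0,0,0,0]]]'
python3 - <<'E'
from h import *
print(status.read_state()["position"],status.read_state()["opening"])
m=camera_model("wrist");a=camera("wrist");cv2.imwrite("pics/c.png",a[:,:,::-1])
for n in("red_key_top","green_key_top","blue_key_top"):
    for r in outline_of("wrist",n)[:3]:
        u=cen(r["mask"]);print(n,round(r["confidence"],2),r["rect"],np.round(u),at("wrist",u,.064,m).round(4))
E
```

```text
t: 1.13
position: [0.5618, 0.1207, 0.2561]
tcp_rot: [-0.0, 0.708, 0.707, 0.0]
contact_force: [-0.7, 0.7, 0.3]
opening: 0.453
gripper_force: 0.0
t: 1.47
position: [0.4744, 0.2143, 0.2564]
tcp_rot: [-0.002, 0.705, 0.709, 0.0]
contact_force: [0.8, -0.7, -0.4]
opening: -0.003
gripper_force: 0.0
[0.47436388 0.21425136 0.25639508] -0.0025765696138904614
red_key_top 0.89 [238.4, 89.4, 28.0, 26.5] [250. 100.] [0.4704 0.2883 0.064 ]
green_key_top 0.81 [221.0, 193.0, 30.0, 29.9] [237. 208.] [0.4564 0.1721 0.064 ]
green_key_top 0.32 [202.8, 58.4, 144.4, 182.2] [271. 148.] [0.492  0.2404 0.064 ]
blue_key_top 0.79 [232.3, 143.9, 26.3, 31.8] [243. 157.] [0.4633 0.2304 0.064 ]
```

View pics/c.png

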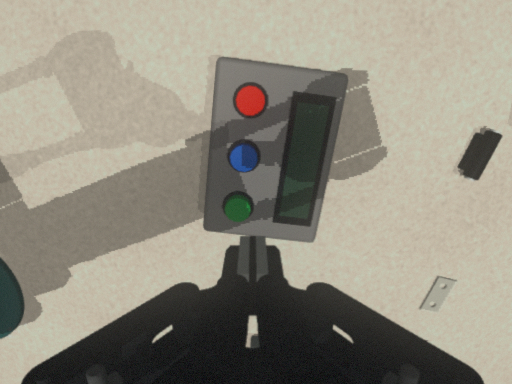

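Wrist picture: red key (250,100), blue (243,157), green (237,208). The red–green span measures 117 mm against 120 expected, so this is consistent. Next I move above red.

```bash
python3 -m inch '[[[0.37,-0.02,0,0,0,0],[0.37,-0.02,0.1,0,0,0],[0,0,0.4,0,0,0],[0,0,0.4,0,0,0],[0,0,0.4,0,0,0]]]'; python3 -m inch '[[[0,0,0.16,0,0,0],[0,0,0,0,0,0],[0,0,0,0,0,0]]]'
```

```text
t: 2.08
position: [0.4772, 0.2839, 0.1257]
tcp_rot: [0.001, 0.708, 0.707, 0.001]
contact_force: [0.8, -0.4, -0.5]
opening: -0.002
gripper_force: 0.0
t: 2.33
position: [0.4754, 0.2826, 0.1091]
tcp_rot: [-0.0, 0.708, 0.706, -0.001]
contact_force: [-0.2, 1.0, 1.5]
opening: -0.007
gripper_force: 0.0
```

```bash
python3 -m inch '[[[0.06,-0.05,0.1,0,0,0],[0,0,0.07,0,0,0],[0,0,0.03,0,0,0],[0,0,0.02,0,0,0],[0,0,0,0,0,0]]]'; python3 -m inch '[[[0,0,0.02,0,0,0],[0,0,0.02,0,0,0],[0,0,0,0,0,0]]]'
```

```text
t: 2.75
position: [0.4703, 0.2902, 0.0887]
tcp_rot: [0.0, 0.707, 0.707, 0.0]
contact_force: [-0.5, 0.2, 0.8]
opening: 0.001
gripper_force: 0.0
t: 3.0
position: [0.4705, 0.2903, 0.0848]
tcp_rot: [0.0, 0.707, 0.707, 0.001]
contact_force: [0.6, -0.4, 2.4]
opening: -0.002
gripper_force: 1.3
```

```bash
python3 -m inch '[[[0,0,0.02,0,0,0],[0,0,0.01,0,0,0],[0,0,0,0,0,0]]]'; python3 -m inch '[[[0,0,0.01,0,0,0],[0,0,0,0,0,0]]]';python3 -m inch '[[[0,0,0.01,0,0,0],[0,0,0,0,0,0]]]'
```

```text
t: 3.25
position: [0.4705, 0.2903, 0.0814]
tcp_rot: [0.0, 0.707, 0.707, 0.001]
contact_force: [0.2, 1.1, 1.9]
opening: -0.002
gripper_force: 1.4
t: 3.42
position: [0.4704, 0.2903, 0.0804]
tcp_rot: [0.0, 0.707, 0.707, 0.001]
contact_force: [1.2, 1.0, 3.4]
opening: 0.0
gripper_force: 1.4
t: 3.58
position: [0.4705, 0.2903, 0.08]
tcp_rot: [0.0, 0.707, 0.707, 0.0]
contact_force: [-0.8, 1.2, 7.7]
opening: -0.002
gripper_force: 3.6
```

Red is at its stop (TCP z 0.080, force rising to 7.7 N). I lift and move over the station.

```bash
python3 -m inch '[[[0,0,-0.3,0,0,0],[0,0,-0.4,0,0,0],[0,0,-0.4,0,0,0],[0,0,-0.4,0,0,0],[-0.3,0,-0.25,0,0,0]]]'; for i in 1 ; do python3 -m inch '[[[-0.4,0.05,0,0,0,0],[-0.4,0.05,0,0,0,0],[-0.4,0.05,0,0,0,0],[-0.4,0.05,0,0,0,0],[-0.4,0.05,0,0,0,0]]]'; done; python3 -m inch '[[[-0.4,0.05,0,0,0,0],[-0.4,0.05,0,0,0,0],[-0.4,0.05,0,0,0,0],[-0.4,0.05,0,0,0,0],[-0.4,0.05,0,0,0,0]]]';python3 -m inch '[[[-0.4,0.05,0,0,0,0],[-0.3,0.05,0,0,0,0],[0,0,0,0,0,0],[0,0,0,0,0,0]]]'
python3 - <<'E'
from h import *
m=camera_model("wrist");a=camera("wrist");cv2.imwrite("pics/d.png",a[:,:,::-1])
for n in("memory_lock","pad_lug","station"):
    for r in outline_of("wrist",n)[:4]:
        u=cen(r["mask"]);print(n,round(r["confidence"],2),r["rect"],np.round(u),at("wrist",u,.076,m).round(4))
E
```

```text
t: 4.0
position: [0.4711, 0.2633, 0.2583]
tcp_rot: [-0.0, 0.706, 0.708, 0.003]
contact_force: [1.3, 0.3, 1.0]
opening: -0.002
gripper_force: 0.0
t: 4.42
position: [0.494, 0.0582, 0.2534]
tcp_rot: [-0.0, 0.707, 0.707, -0.001]
contact_force: [1.0, 0.7, -0.2]
opening: 0.002
gripper_force: 0.0
t: 4.83
position: [0.519, -0.1419, 0.2532]
tcp_rot: [-0.001, 0.707, 0.707, -0.0]
contact_force: [0.7, 0.5, 1.2]
opening: -0.004
gripper_force: 0.0
t: 5.17
position: [0.5291, -0.2113, 0.2529]
tcp_rot: [-0.001, 0.708, 0.706, -0.0]
contact_force: [0.1, 0.4, -0.5]
opening: -0.004
gripper_force: 0.0
memory_lock 0.97 [161.0, 206.6, 19.0, 33.3] [170. 220.] [ 0.4379 -0.2613  0.076 ]
memory_lock 0.79 [224.0, 174.0, 55.2, 41.7] [253. 194.] [ 0.5284 -0.2315  0.076 ]
memory_lock 0.57 [328.1, 127.7, 23.5, 35.1] [338. 148.] [ 0.6141 -0.1825  0.076 ]
pad_lug 0.85 [208.8, 74.2, 66.3, 33.9] [244.  89.] [ 0.5205 -0.1266  0.076 ]
pad_lug 0.38 [444.8, 0.0, 22.9, 13.2] [459.   3.] [ 0.7149 -0.0493  0.076 ]
station 0.74 [200.2, 38.4, 92.2, 190.1] [247. 128.] [ 0.5228 -0.1633  0.076 ]
```

View pics/d.png

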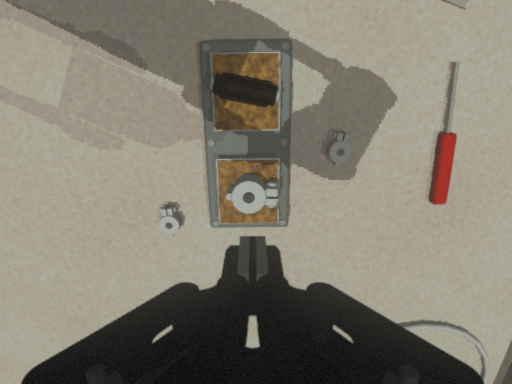

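The largest lock is on the pad at (249,197). The smaller ones are on the table at (170,225) and (340,150), and the black lug is at (245,90). I'll confirm with one crop.

```bash
python3 - <<'E'
from h import *
a=cv2.imread("pics/d.png")
cv2.imwrite("pics/e.png",cv2.resize(a[120:240,150:360],None,fx=3.6,fy=3.6,interpolation=cv2.INTER_CUBIC))
m=camera_model("wrist")
for p in((249,197),(232,197),(266,197)):print(at("wrist",p,.076,m).round(4))
for p in((170,225),(161,225),(179,225),(340,152),(328,152),(351,152)):print(at("wrist",p,.02,m).round(4))
E
```

```text
[ 0.525  -0.2326  0.076 ]
[ 0.5071 -0.2327  0.076 ]
[ 0.543  -0.2326  0.076 ]
[ 0.421  -0.2922  0.02  ]
[ 0.4091 -0.2923  0.02  ]
[ 0.4329 -0.2922  0.02  ]
[ 0.6338 -0.1955  0.02  ]
[ 0.6193 -0.1955  0.02  ]
[ 0.6472 -0.1954  0.02  ]
```

View pics/e.png

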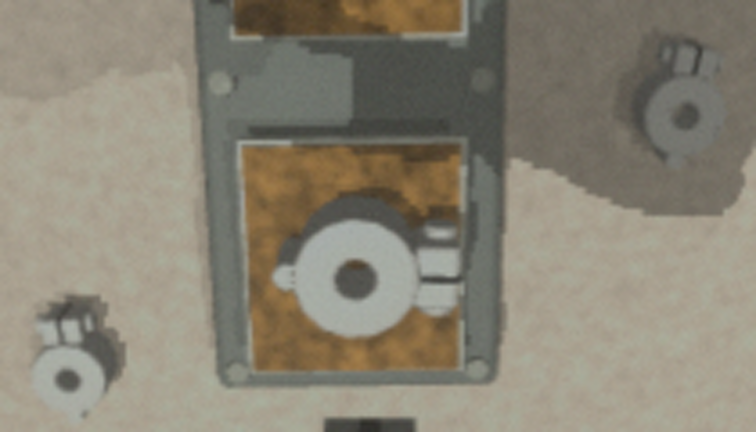

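The crop confirms it: the ring is about 37 mm across and stands on the cork pad, while the two on the table are about 24–28 mm. Its hole is at (248.6,197.8), which gives (0.525,-0.233). I move over it.

```bash
python3 -m inch '[[[-0.22,-0.04,0.2,0,0,0],[0,0,0.4,0,0,0],[0,0,0.4,0,0,0],[0,0,0.25,0,0,0],[0,0,0,0,0,0]]]'; python3 -m inch '[[[0,0,0.05,0,0,0],[0,0,0,0,0,0],[0,0,0,0,0,0]]]'
```

```text
t: 5.78
position: [0.5212, -0.2282, 0.1225]
tcp_rot: [-0.006, 0.706, 0.708, -0.002]
contact_force: [-1.0, 0.6, -0.6]
opening: -0.001
gripper_force: 0.0
t: 6.03
position: [0.5277, -0.2322, 0.1267]
tcp_rot: [0.002, 0.707, 0.707, 0.001]
contact_force: [0.3, -0.1, 0.5]
opening: 0.002
gripper_force: 0.0
```

```bash
python3 -m inch '[[[0,-0.02,0.08,0,0,0],[0,0,0.06,0,0,0],[0,0,0.04,0,0,0],[0,0,0,0,0,0]]]'; python3 -m inch '[[[0,0,0.03,0,0,0],[0,0,0.03,0,0,0],[0,0,0,0,0,0]]]'
```

```text
t: 6.37
position: [0.5233, -0.2317, 0.1054]
tcp_rot: [-0.001, 0.707, 0.707, -0.0]
contact_force: [0.0, 0.1, -0.8]
opening: 0.001
gripper_force: 0.0
t: 6.62
position: [0.5241, -0.2321, 0.1]
tcp_rot: [0.0, 0.707, 0.707, 0.0]
contact_force: [-0.4, 0.2, 2.1]
opening: 0.002
gripper_force: 0.8
```

```bash
python3 -m inch '[[[0,0,0.02,0,0,0],[0,0,0,0,0,0],[0,0,0,0,0,0]]]'
```

```text
t: 6.87
position: [0.5242, -0.2321, 0.0985]
tcp_rot: [0.0, 0.707, 0.707, 0.0]
contact_force: [-0.6, -0.2, 2.4]
opening: 0.0
gripper_force: 1.2
```

The touch registered at 2.4 N, with z matching. I lift and move to green.

```bash
python3 -m inch '[[[0,0,-0.05,0,0,0],[0,0,-0.3,0,0,0],[0,0,-0.4,0,0,0],[0,0,-0.4,0,0,0],[0,0,-0.2,0,0,0]]]'; python3 -m inch '[[[0.4,-0.07,0,0,0,0],[0.4,-0.07,0,0,0,0],[0.4,-0.07,0,0,0,0],[0.4,-0.07,0,0,0,0],[0.4,-0.07,0,0,0,0]]]'; python3 -m inch '[[[0.4,-0.07,0,0,0,0],[0.4,-0.07,0,0,0,0],[0.4,-0.07,0,0,0,0],[0.4,-0.06,0,0,0,0],[0.3,-0.06,0,0,0,0]]]'; python3 -m inch '[[[0,0,0,0,0,0],[0,0,0,0,0,0]]]'
```

```text
t: 7.28
position: [0.5258, -0.2329, 0.2389]
tcp_rot: [0.003, 0.707, 0.707, 0.001]
contact_force: [1.4, -0.9, -0.0]
opening: -0.002
gripper_force: 0.0
t: 7.7
position: [0.4881, -0.0305, 0.2336]
tcp_rot: [0.0, 0.707, 0.707, 0.0]
contact_force: [0.3, 0.0, 0.3]
opening: -0.002
gripper_force: 0.0
t: 8.12
position: [0.455, 0.1607, 0.2337]
tcp_rot: [-0.0, 0.707, 0.707, 0.001]
contact_force: [-0.0, 0.8, 0.9]
opening: -0.003
gripper_force: 0.0
t: 8.28
position: [0.4554, 0.1594, 0.2334]
tcp_rot: [0.0, 0.706, 0.709, -0.0]
contact_force: [-0.8, -0.3, -0.2]
opening: 0.0
gripper_force: 0.0
```

```bash
python3 -m inch '[[[0.11,0,0.1,0,0,0],[0,0,0.4,0,0,0],[0,0,0.4,0,0,0],[0,0,0.3,0,0,0],[0,0,0,0,0,0]]]'; python3 -m inch '[[[0,0,0,0,0,0],[0,0,0,0,0,0]]]'
```

```text
t: 8.7
position: [0.4504, 0.1662, 0.1059]
tcp_rot: [-0.003, 0.708, 0.706, -0.006]
contact_force: [-2.0, 1.1, -1.2]
opening: 0.003
gripper_force: 0.0
t: 8.87
position: [0.4573, 0.1687, 0.1145]
tcp_rot: [0.0, 0.708, 0.707, 0.001]
contact_force: [-0.2, -0.9, 0.4]
opening: 0.003
gripper_force: 0.0
```

```bash
python3 -m inch '[[[0.02,-0.01,0.13,0,0,0],[0,0,0.08,0,0,0],[0,0,0.04,0,0,0],[0,0,0,0,0,0]]]'; python3 -m inch '[[[0,0,0.03,0,0,0],[0,0,0.02,0,0,0],[0,0,0,0,0,0]]]'
```

```text
t: 9.2
position: [0.4557, 0.171, 0.0889]
tcp_rot: [0.0, 0.707, 0.707, 0.001]
contact_force: [0.4, -0.1, 0.4]
opening: 0.004
gripper_force: 0.0
t: 9.45
position: [0.4558, 0.1711, 0.0839]
tcp_rot: [0.001, 0.707, 0.707, 0.001]
contact_force: [0.9, -1.1, 2.0]
opening: 0.002
gripper_force: 1.2
```

```bash
python3 -m inch '[[[0,0,0.02,0,0,0],[0,0,0.01,0,0,0],[0,0,0,0,0,0]]]'; python3 -m inch '[[[0,0,0.01,0,0,0],[0,0,0,0,0,0]]]'
```

```text
t: 9.7
position: [0.4558, 0.1712, 0.0806]
tcp_rot: [0.001, 0.707, 0.707, 0.001]
contact_force: [2.1, 0.0, 2.7]
opening: 0.001
gripper_force: 1.3
t: 9.87
position: [0.4559, 0.1712, 0.08]
tcp_rot: [0.0, 0.707, 0.707, 0.001]
contact_force: [1.4, -1.2, 6.3]
opening: 0.002
gripper_force: 3.3
```

Green is at its stop. I retract and check before handing in.

```bash
python3 -m inch '[[[0,0,-0.3,0,0,0],[0,0,-0.4,0,0,0],[0,0,-0.4,0,0,0],[0,0,-0.4,0,0,0],[0,0,-0.2,0,0,0]]]'; python3 -m inch '[[[0,0,0,0,0,0],[0,0,0,0,0,0],[0,0,0,0,0,0]]]'
python3 - <<'E'
from h import *
a=camera("wrist");b=camera("scene")[180:280,90:290]
cv2.imwrite("pics/f.png",np.vstack([a,cv2.resize(b,(512,200))])[:,:,::-1])
E
```

```text
t: 10.28
position: [0.4562, 0.1716, 0.2539]
tcp_rot: [0.001, 0.707, 0.707, 0.002]
contact_force: [0.8, -0.5, 0.3]
opening: -0.001
gripper_force: 0.0
t: 10.53
position: [0.4538, 0.1708, 0.2475]
tcp_rot: [-0.001, 0.707, 0.707, -0.001]
contact_force: [-1.1, 0.2, 0.4]
opening: 0.001
gripper_force: 0.0
```

View pics/f.png

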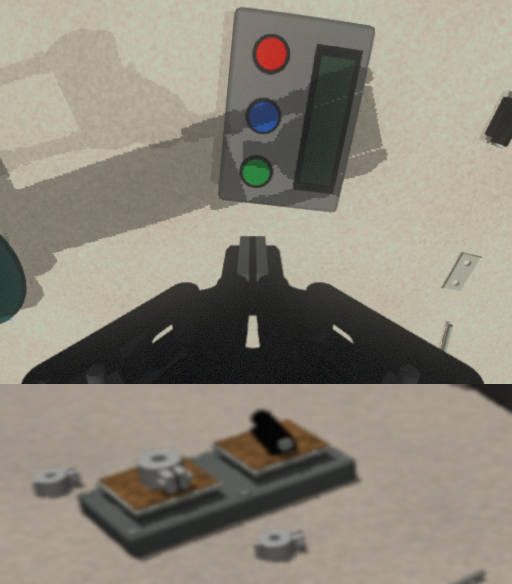

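The picture shows red (271,54) and green (257,171) pressed, blue (263,116) up, and the lock standing upright on its pad.

```bash
python3 -c "
from workcell import env
print(env.job_done())"
```

```text
the job is handed in; nothing more can be done
None
```

I pressed red to its stop, touched the memory lock at about 2.4 N, then pressed green to its stop; blue looked up and the lock upright on its pad before I handed the job in at about 10.6 s, and no verdict came back.

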